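# Load-test a battery pack

### The arm

A 6-joint arm with a two-finger parallel gripper is mounted at the origin on the work surface. World frame = base frame: x ahead of the robot, y to its left, z up, the work surface at z = 0. Lengths are in m, angles in rad, forces in N, time in s.
With the tool pointing down it reaches from about 0.35 to 0.975 m from the base axis. Payload 7.1 kg.
Tool frame: the origin (TCP) lies at the very end of the fingers, on their centre line; the grasp point (between the pads) lies 19 mm behind it; z points along the fingers, y is the line along which they close (so a half turn about z gives the same grasp; the last joint's range is limited). The gripper opens to 88 mm and grips with 3 to 60 N. Pads are 20 mm wide; open, the fingers measure 115 mm over their backs; the gripper's body (75 mm by 178 mm) begins 61 mm behind the grasp point.
Start: joints at [1.17, 0.423, 1.63, -0, 1.089, -0.019], TCP at [0.233, 0.58, 0.223] pointing down, gripper open.
Joint ranges: [-3, 3], [-0.9, 2.11], [0.09, 2.58], [-1.31, 4.45], [0.11, 2.69], [-2.54, 2.54]. Speed limits (rad/s): [2.39, 2.39, 3.01, 3.14, 3.14, 3.14].

### API

Orientations are given as a rotation vector (axis times angle).
In Python, from workcell import ctrl, camrig, workorder gives the robot as it stands (ctrl), with the cameras (camrig) and the job (workorder).
- The arm moves only by the shell command python3 steer.py 'ROWS' [FORCE]. ROWS is rows parted by semicolons, their numbers by spaces, 1 to 12 of them, each of 5 numbers: dx, dy, dz in m, then a turn about the tool's z in rad, then the opening from 0.0 (shut) to 1.0 (fully open); each row is the pose to reach, as a shift and turn from the pose commanded when the command began, along the tool's axes at that moment; what a row does not reach only later rows make up. A row lasts 1/12 s, in which the tool goes at most 0.0417 m and 0.125 rad, less where a joint would pass 70% of its speed; a pose out of reach is approached as far as the arm can. The fingers move at their own pace and stop on an object; FORCE is the grip in N (left out, the last holds). Time passes only in rows, so rows that do not move let the fingers close. It prints the time, the measured TCP pose, the force, the opening and the grip force at its end.
- ctrl.state(): the state, without advancing time (a new reading comes with each control period).
- camrig.capture(name): name is "scene" or "top" or "wrist"; returns a dict with "pixels" (420x560x3 uint8, red, green, blue), "camera_matrix" (3x3 intrinsics, pixels), "D" ([k1, k2, p1, p2, k3] as OpenCV has them; the pictures are not rectified), "origin" and "attitude" of the camera in the world. Camera axes: x right, y up, looking along -z (the intrinsics and any distortion apply to the point x, -y, -z); pixel columns grow to the right and rows downward; lengths in m; the calibration is good to about 2 mm. A picture is of the moment at which its call begins. There is no depth.
- workorder.finish_job(): hands the job in; it is judged then, once.
The state is a dict: "t": time; "q": joint angles; "qvel": joint speeds; "joint_efforts": joint torques, N m; "tcp_pos": TCP position; "orientation": TCP orientation; "ft_force": force on the tool from outside, world axes, zero at the start; "wrist_torque": the same for the moment, N m; "width": opening from 0.0 (shut) to 1.0 (fully open); "grip_force": force on a finger pad.
Only numpy, scipy, OpenCV 4.12 (cv2) and the standard library are available. Lean on these libraries where they do the work, as an engineer would, in place of code of your own. Each camera call takes 0.05 s, during which the arm holds its last target. There are 200 camera calls.

### The job

Load-test the blue battery pack: set it down gently so that it lies flat in the tester's empty cradle, let go of it, then tilt the tester's red spring-centred lever well over towards that cradle, hold it there for about two seconds and let it come back upright by itself. Leave the blue pack in its cradle, never tilt the lever towards the other cradle, and leave the grey pack and everything else on the desk where it is.

Things in the scene. Friction and masses are not known exactly. Their poses are not given: they have to be found in the camera images.
- tester: Battery tester, fixed to the desk: a dark base plate 190 (x) x 370 (y) x 8 mm with a grey console 150 x 110 mm in its middle, console top 45 mm above the desk, the red lever upright in the console's centre. Origin: centre of the underside, at desk height. Its y axis runs from one cradle to the other, its x axis along the cradles' length, z up. Tester and cradles always share one yaw.
- load_lever (a joint): The red lever's tilt, rad: 0 upright, positive tilts its top towards the tester's +y side, negative towards -y; stops at +-0.6. A spring brings it back to 0, well damped: 0.8 Nm per rad, so about 5 to 6 N at the paddle for 0.5 rad. The pivot line runs along the tester's x axis, 45 mm above the desk at the tester's centre.
- lever_grip (a point): Centre of the lever's red paddle, 70 mm from the pivot (115 mm above the desk when upright). The paddle is 46 mm along the tester's x, 16 mm thick along y and 45 mm tall (its top 137.5 mm above the desk when upright), on a 12 mm thick steel stem. The z axis runs up the lever.
- empty_cradle: The empty one of two alike black open-topped cradles; it lies 135 mm from the tester's centre on its +y or its -y side (this changes from run to run). Outside 164 (x) x 74 (y) x 24 mm, walls and floor 6 mm thick, inside 152 x 62 mm and 18 mm deep. Origin: centre of the underside, 8 mm above the desk; the floor inside is 6 mm above the origin (14 mm above the desk), the rim 24 mm above it.
- used_cradle: The other cradle, the same size, on the other side of the tester; the grey pack lies in it. Origin as for the empty one.
- blue_pack: Blue battery pack, a block 140 (x) x 50 (y) x 60 mm (z), 0.35 to 0.7 kg, lying on the desk to the left or right of the tester. Origin: centre of the underside; x along its length. Both ends are alike, so it may lie in the cradle either way round.
- grey_pack: Grey battery pack of the same size, lying in the used cradle. Leave it alone. Origin: centre of the underside.
- carton: Cardboard box 130 x 70 x 50 mm standing on the side of the tester where the blue pack is not. Origin: centre of the underside.
- multimeter: Yellow multimeter lying flat, 160 x 80 x 35 mm. Origin: centre of the underside.
- jar: White lidded ceramic jar, 72 mm across, 100 mm high. Origin: centre of the underside.
- pen_mug: White mug with pens, 80 mm across, pens up to 150 mm high. Origin: centre of the underside.
- solder_spool: Spool, 60 mm across, 48 mm high, upright. Origin: centre of the underside.
- screwdriver: Screwdriver lying flat, about 200 mm long, behind and to the right of the tester. Origin: middle of its length, at desk height; x along it, tip at +x.

How it is judged:
On the way, in this order (a step that is already met when the one before it is completed fails the run):
1. the blue pack lies flat in the empty cradle, let go (horizontal distance between blue_pack and empty_cradle below 0.012 m and z of blue_pack in the frame of empty_cradle below 0.009 m and angle between blue_pack's own z axis and vertical below 0.06 rad and angle between the x axis of blue_pack and the x axis of empty_cradle, either way round below 0.2 rad and contact force between the fingers and blue_pack below 0.1 N and linear speed of blue_pack below 0.02 m/s), for 0.2 s.
2. with the pack there, the lever is tilted by at least 0.35 rad (of 0.6) towards the blue pack's cradle and held so for 1.5 s (horizontal distance between blue_pack and empty_cradle below 0.012 m and z of blue_pack in the frame of empty_cradle below 0.009 m and angle between blue_pack's own z axis and vertical below 0.06 rad and angle between the x axis of blue_pack and the x axis of empty_cradle, either way round below 0.2 rad and ((y of empty_cradle in the frame of tester above 0 m and value of joint load_lever above 0.35 rad) or (y of empty_cradle in the frame of tester below 0 m and value of joint load_lever below -0.35 rad))), for 1.5 s.
3. the lever has come back upright (value of joint load_lever between -0.08 and 0.08 rad), for 0.2 s.
At the end, for the whole second after the job is handed in: The blue pack rests still in the once empty cradle (centre within 12 mm of its centre, within 3 mm of its floor, tilt under 0.06 rad, lengthways within 0.2 rad), the lever is upright within 0.08 rad, and the grey pack lies on the floor of its own cradle (centre within 12 mm) (all of step 3 and horizontal distance between blue_pack and empty_cradle below 0.012 m and z of blue_pack in the frame of empty_cradle below 0.009 m and angle between blue_pack's own z axis and vertical below 0.06 rad and angle between the x axis of blue_pack and the x axis of empty_cradle, either way round below 0.2 rad and linear speed of blue_pack below 0.02 m/s and horizontal distance between grey_pack and used_cradle below 0.012 m and z of grey_pack in the frame of used_cradle below 0.009 m); the robot touches nothing.
It fails at once if the lever is tilted by more than 0.25 rad towards the grey pack's cradle ((y of empty_cradle in the frame of tester above 0 m and value of joint load_lever below -0.25 rad) or (y of empty_cradle in the frame of tester below 0 m and value of joint load_lever above 0.25 rad)).
It fails at once if the blue pack is dropped (falls faster than 0.65 m/s, as from over 20 mm, with the fingers off it) (linear speed of blue_pack above 0.65 m/s and contact force between the fingers and blue_pack below 0.1 N).
It fails at once if the grey pack is moved by more than 20 mm (distance of grey_pack from where it was at the start of the episode above 0.02 m).
It fails at once if another thing on the desk is moved by more than 30 mm (distance of any of carton, multimeter, jar, pen_mug, solder_spool, screwdriver from where it was at the start of the episode above 0.03 m).
It also fails if it takes over 64 s, if anything falls off the work surface, if the arm or the gripper's body presses on something with over 40 N, if the wrist force passes 120 N, or if a joint passes its speed limit or range.

## Working session

There is one attempt and no reset: what is moved stays moved. The work goes in short steps, Python scripts to look and compute and a shell command to move; the robot and the scene stay as the last step left them, time stands still between calls to the robot, and variables do not carry over. Pictures are saved under pics/ and viewed, at most 12 in all, crops included, and the job is handed in when it is done.

```bash
ls; mkdir -p pics
python3 - <<'E'
from workcell import ctrl, camrig, workorder
import cv2,pickle
d={}
for n in("scene","top"):
    c=camrig.capture(n);d[n]=c;cv2.imwrite(f"pics/{n}0.png",c["pixels"][:,:,::-1])
    print(n,c["origin"],c["attitude"],c["camera_matrix"],c["D"])
pickle.dump(d,open("c0.pkl","wb"))
print(ctrl.state())
E
```

```text
pics
steer.py
workcell.py
scene [1.29888176 0.05624962 1.00572703] [0.53356571 0.55973739 1.54804598] [[433.4948165    0.         279.30042246]
 [  0.         433.4948165  207.94617169]
 [  0.           0.           1.        ]] [-0.13104526  0.          0.          0.          0.        ]
top [ 0.35061048 -0.00560501  1.11127225] [ 0.13802384 -0.12826741 -1.56680306] [[381.98048562   0.         279.33537173]
 [  0.         381.98048562 212.20390695]
 [  0.           0.           1.        ]] [-0.02702974  0.          0.          0.          0.        ]
{'t': 0.1, 'q': array([ 1.16997712e+00,  4.23753959e-01,  1.63059784e+00,  7.28694785e-06,
        1.08863776e+00, -1.89930961e-02]), 'qvel': array([-0.00084387, -0.00302322, -0.00230171, -0.00034942, -0.00059901,
       -0.00141305]), 'joint_efforts': array([ 6.12284057e-04, -5.45612526e+01, -2.74324948e+01,  6.46013673e-02,
        1.88254280e-02, -3.49986476e-05]), 'tcp_pos': array([0.23265693, 0.57953542, 0.22199216]), 'orientation': array([-5.96082947e-01, -3.08422057e+00,  2.14378315e-03]), 'ft_force': array([-0.23947692,  1.00227773, -0.61065173]), 'wrist_torque': array([ 0.0645566 , -0.00921203,  0.00441136]), 'grip_force': 0.0, 'width': 0.9996854913468506}
```

View pics/top0.png

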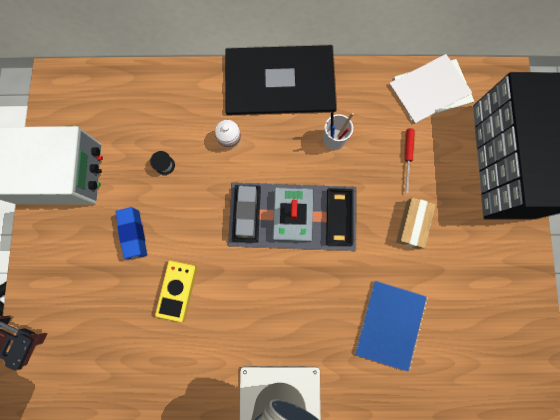

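View pics/scene0.png

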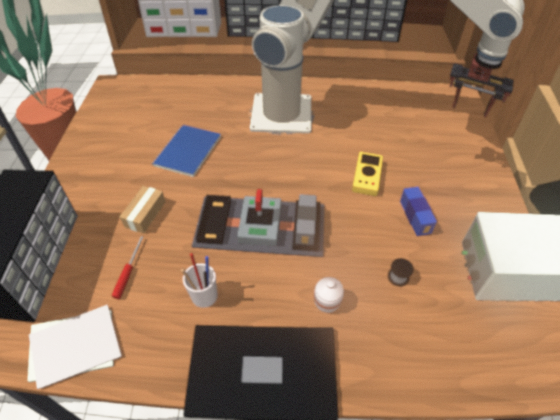

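```bash
cat > h.py <<'E'
import numpy as np,cv2
from scipy.spatial.transform import Rotation as R
def proj(c,P):
    p=R.from_rotvec(c["attitude"]).inv().apply(np.atleast_2d(P)-c["origin"])*[1,-1,-1]
    return cv2.projectPoints(p,np.zeros(3),np.zeros(3),c["camera_matrix"],c["D"])[0][:,0]
def unproj(c,uv,z):
    n=cv2.undistortPoints(np.array(uv,float).reshape(-1,1,2),c["camera_matrix"],c["D"])[:,0]
    r=R.from_rotvec(c["attitude"]).apply(np.c_[n[:,0],-n[:,1],-np.ones(len(n))])
    return c["origin"]+r*((z-c["origin"][2])/r[:,2])[:,None]
def box(x,y,a,lx,ly,z0,z1,ox=0,oy=0):
    g=np.array([[sx*lx/2+ox,sy*ly/2+oy] for sx,sy in((-1,-1),(1,-1),(1,1),(-1,1))])
    g=g@np.array([[np.cos(a),np.sin(a)],[-np.sin(a),np.cos(a)]])+[x,y]
    return np.vstack([np.c_[g,np.full(4,z0)],np.c_[g,np.full(4,z1)]])
def bluemask(c,uv,r=45):
    h=cv2.cvtColor(c["pixels"],cv2.COLOR_RGB2HSV)
    m=((h[...,0]>105)&(h[...,0]<130)&(h[...,1]>120)&(h[...,2]>40)).astype(np.uint8)
    k=np.zeros_like(m);cv2.circle(k,tuple(int(v) for v in uv),r,1,-1)
    return m*k
def hullmask(c,P,shape=(420,560),s=4):
    m=np.zeros((shape[0]*s,shape[1]*s),np.uint8)
    q=cv2.convexHull(((proj(c,P)+.5)*s-.5).astype(np.float32)).round().astype(np.int32)
    cv2.fillConvexPoly(m,q,1)
    return cv2.resize(m.astype(np.float32),shape[::-1],interpolation=cv2.INTER_AREA)
E
python3 - <<'E'
from h import *;import pickle
from scipy.optimize import minimize
d=pickle.load(open("c0.pkl","rb"))
M={"top":bluemask(d["top"],(131,233)),"scene":bluemask(d["scene"],(418,211))}
x0=[*unproj(d["top"],[[131,233]],.04)[0,:2],0.2];print(x0,{k:v.sum() for k,v in M.items()})
for ks in(("top",),("scene",),("top","scene")):
  f=lambda p:sum(np.abs(hullmask(d[k],box(*p,.14,.05,0,.06))-M[k]).sum() for k in ks)
  b=min((minimize(f,[x0[0],x0[1],a],method="Nelder-Mead",options=dict(initial_simplex=[[x0[0],x0[1],a],[x0[0]+.02,x0[1],a],[x0[0],x0[1]+.02,a],[x0[0],x0[1],a+.2]])) for a in(.2,-.2)),key=lambda r:r.fun)
  print(ks,b.x,b.fun)
P=b.x
def crop(c,u,v,w,h,s,pts):
    i=cv2.resize(c["pixels"][v:v+h,u:u+w,::-1],None,fx=s,fy=s,interpolation=cv2.INTER_CUBIC)
    for q in pts: cv2.circle(i,tuple(int(t) for t in ((q+.5-[u,v])*s)),2,(0,255,255),-1)
    return i
a=crop(d["top"],220,175,145,80,5,[]) 
e=crop(d["top"],105,200,55,65,3,proj(d["top"],box(*P,.14,.05,0,.06)))
o=np.zeros((600,800,3),np.uint8);o[:400,:725]=a;o[400:595,:165]=e
e=crop(d["scene"],185,185,150,75,4,[])[:200];
e=cv2.resize(d["scene"]["pixels"][185:260,185:335,::-1],(400,200),interpolation=cv2.INTER_CUBIC);o[400:600,170:570]=e
e=crop(d["scene"],395,180,50,65,3,proj(d["scene"],box(*P,.14,.05,0,.06)));o[400:595,600:750]=e
cv2.imwrite("pics/z.png",o)
E
```

```text
[np.float64(0.47442065282133494), np.float64(0.4220261313998464), 0.2] {'top': np.uint64(1156), 'scene': np.uint64(363)}
('top',) [0.47516205 0.42592112 0.26610611] 133.0625
('scene',) [ 0.45250867  0.42989413 -0.09949045] 692.1875
('top', 'scene') [0.47449251 0.42563549 0.20715048] 967.125
```

View pics/z.png

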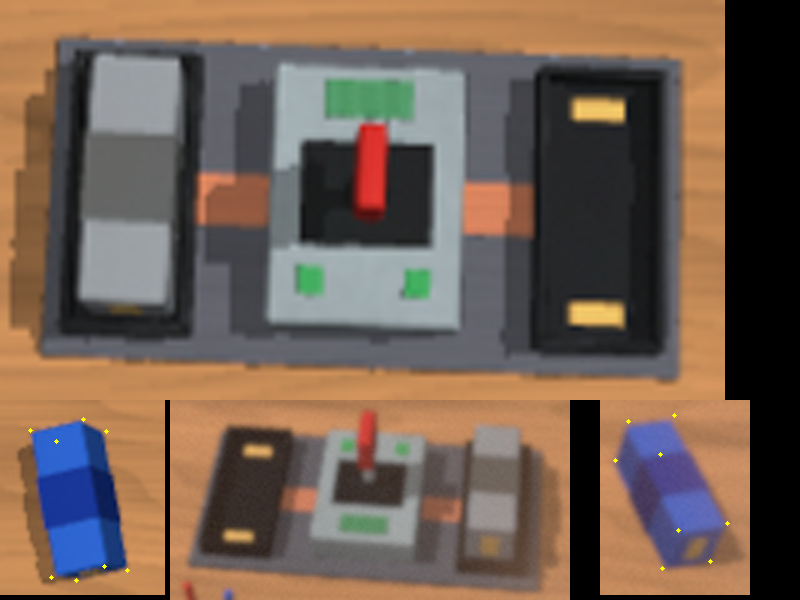

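Run:
```python
from h import *;import pickle
from scipy.optimize import minimize,least_squares
d=pickle.load(open("c0.pkl","rb"))
c=d["scene"];h=cv2.cvtColor(c["pixels"],cv2.COLOR_RGB2HSV).astype(int);print(h[211,418],h[185,412])
m=((h[...,0]>108)&(h[...,0]<135)&(h[...,1]>85)).astype(np.uint8);k=np.zeros_like(m);cv2.circle(k,(418,211),30,1,-1)
M={"top":bluemask(d["top"],(131,233)),"scene":m*k};print(M["scene"].sum())
for ks in(("top",),("scene",),("top","scene")):
  f=lambda p:sum(np.abs(hullmask(d[k],box(*p,.14,.05,0,.06))-M[k]).sum() for k in ks)
  x0=[.475,.425,.2]
  b=minimize(f,x0,method="Nelder-Mead",options=dict(initial_simplex=[x0,[.49,.425,.2],[.475,.44,.2],[.475,.425,.35]]))
  print(ks,b.x,b.fun)
# tester
T=lambda L,s:(np.array(L)+.5)/s-.5
top=T([(62,39),(681,60),(678,379),(40,355)],5)+[220,175]
rim=T([(537,66),(663,69),(661,353),(531,350)],5)+[220,175]
st=T([(225,428),(292,432),(270,558),(201,554)],400/150)+[185-170/(400/150),185-400/(400/150)]
def res(p,parts=(0,1,2)):
    B=box(*p,.19,.37,0,.008)[4:];C=box(*p,.164,.074,.008,.032,0,-.135)[4:]
    # box order (-,-),(+,-),(+,+),(-,+); top img: up=+x,left=+y -> TL(+,+),TR(+,-),BR(-,-),BL(-,+)
    o=[2,1,0,3];r=[proj(d["top"],B[o])-top,proj(d["top"],C[o])-rim,proj(d["scene"],C[[0,3,2,1]])-st]
    return np.vstack([r[i] for i in parts]).ravel()
for parts in((0,),(1,),(2,),(0,1),(0,1,2)):
    r=least_squares(res,[.5,0,0],kwargs=dict(parts=parts));p=r.x
    print(parts,p,r.fun.round(1) if len(parts)!=2 else "", "cradle",box(*p,0,0,0,0,0,-.135)[0,:2])
```

```text
[120 118 156] [ 12 128 187]
888
('top',) [0.47516538 0.42596388 0.2465335 ] 133.0
('scene',) [0.46871842 0.42511779 0.11080323] 278.8125
('top', 'scene') [0.47340299 0.42597557 0.20317665] 440.875
(0,) [ 0.52887217 -0.03739016 -0.03844312] [-0.6 -0.5  0.2 -0.1  0.4  0.3 -0.1  0.2] cradle [ 0.52368363 -0.17229042]
(1,) [ 0.52885413 -0.03523477 -0.0371801 ] [-0.2 -0.   0.1  0.3  0.2  0.1 -0.  -0.3] cradle [ 0.52383598 -0.17014147]
(2,) [ 0.53973491 -0.03421598 -0.007079  ] [ 0.3  1.6 -0.3  1.1  0.3 -1.2 -0.3 -1. ] cradle [ 0.53877925 -0.1692126 ]
(0, 1) [ 0.52894665 -0.03629023 -0.03822993]  cradle [ 0.52378686 -0.17119159]
(0, 1, 2) [ 0.53168756 -0.03601478 -0.02778734] [-1.4 -0.7 -0.6 -1.7  0.3 -1.4 -0.2 -0.1 -0.3 -1.3  0.1 -1.2  0.7 -1.5
  0.5 -1.6  0.9 -1.3  0.  -1.4 -0.5 -4.3 -0.8 -4.5] cradle [ 0.52793675 -0.17096266]
```

```bash
cat > go.py <<'E'
import sys;from h import *;from workcell import ctrl, camrig, workorder
x,y,z,a=map(float,sys.argv[1:5]) # target tcp and angle of tool y (world)
s=ctrl.state();r=R.from_rotvec(s["orientation"]);Y=r.apply([0,1,0])
da=-(a-np.arctan2(Y[1],Y[0]));v=r.inv().apply(np.array([x,y,z])-s["tcp_pos"])
print("delta",v.round(4),"turn",round((da+np.pi)%(2*np.pi)-np.pi,3),"t",s["t"],"rows>=",np.linalg.norm(v)/.0417, "tool z",r.apply([0,0,1]).round(3))
E
python3 go.py .475 .426 .2 1.80
```

```text
delta [-0.2821 -0.0521  0.0221] turn -0.611 t 0.1 rows>= 6.899932931146044 tool z [-0.001 -0.001 -1.   ]
```

```bash
python3 steer.py '-0.282 -0.052 0.022 -0.61 1;-0.282 -0.052 0.022 -0.61 1;-0.282 -0.052 0.022 -0.61 1;-0.282 -0.052 0.022 -0.61 1;-0.282 -0.052 0.022 -0.61 1;-0.282 -0.052 0.022 -0.61 1;-0.282 -0.052 0.022 -0.61 1;-0.282 -0.052 0.022 -0.61 1;-0.282 -0.052 0.022 -0.61 1;-0.282 -0.052 0.022 -0.61 1;-0.282 -0.052 0.022 -0.61 1;-0.282 -0.052 0.022 -0.61 1'
python3 - <<'E'
from h import *;from workcell import ctrl, camrig, workorder
import pickle
c=camrig.capture("wrist");pickle.dump(c,open("w1.pkl","wb"))
P=box(.475,.426,.245,.14,.05,0,.06);i=c["pixels"][:,:,::-1].copy()
for q in proj(c,P):cv2.circle(i,tuple(int(t) for t in q),4,(0,255,255),1)
cv2.imwrite("pics/w1.png",i);print(c["origin"],ctrl.state()["q"])
E
```

```text
t: 1.1
tcp_pos: [0.4738, 0.4277, 0.2007]
orientation: [0.361, -3.121, -0.0]
ft_force: [-0.7, -0.0, 0.3]
width: 1.003
grip_force: 0.0
[0.40909737 0.41344791 0.36291606] [ 7.15631621e-01  4.66524571e-01  1.61558993e+00  1.85471393e-04
  1.05949044e+00 -1.08555329e+00]
```

View pics/w1.png

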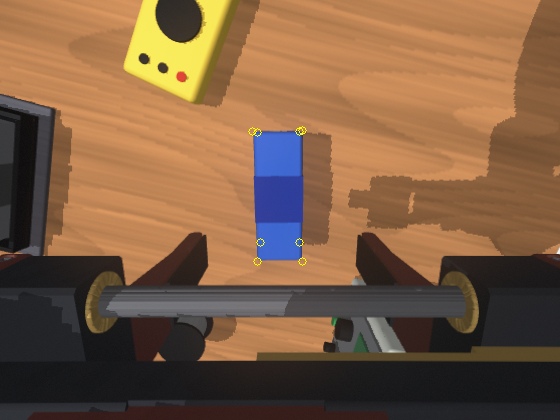

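The pack (top face about columns 254–302, rows 131–260) matches the projected estimate; I'll refine it from this view.

```bash
cat > fit.py <<'E'
from h import *
from scipy.optimize import minimize
def fitblue(c,uv,x0,z,r=90):
    M=bluemask(c,uv,r)
    M=cv2.morphologyEx(M,cv2.MORPH_CLOSE,np.ones((3,3),np.uint8))
    f=lambda p:np.abs(hullmask(c,box(*p,.14,.05,z,z+.06))-M).sum()
    S=np.array([x0]*4)+np.vstack([[0,0,0],np.diag([.01,.01,.1])])
    b=minimize(f,x0,method="Nelder-Mead",options=dict(initial_simplex=S));return b.x,b.fun,M.sum()
E
python3 -c "
import pickle;from fit import *
print(fitblue(pickle.load(open('w1.pkl','rb')),(278,195),[.475,.426,.245],0))"
python3 go.py .474 .426 .032 1.80
```

```text
(array([0.47522395, 0.42589222, 0.24402461]), np.float64(288.375), np.uint64(6006))
delta [ 0.0002 -0.0018  0.1688] turn 0.001 t 1.15 rows>= 4.0486345543723345 tool z [-0.  0. -1.]
```

```bash
python3 go.py .4752 .4259 .032 1.8148; python3 steer.py '-0.001 -0.002 0.03 -0.015 1;-0.001 -0.002 0.06 -0.015 1;-0.001 -0.002 0.09 -0.015 1;-0.001 -0.002 0.12 -0.015 1;-0.001 -0.002 0.15 -0.015 1;-0.001 -0.002 0.169 -0.015 1;-0.001 -0.002 0.169 -0.015 1;-0.001 -0.002 0.169 -0.015 0;-0.001 -0.002 0.169 -0.015 0;-0.001 -0.002 0.169 -0.015 0;-0.001 -0.002 0.169 -0.015 0;-0.001 -0.002 0.169 -0.015 0' 30
```

```text
delta [-0.0009 -0.0021  0.1688] turn -0.014 t 1.15 rows>= 4.04879361165117 tool z [-0.  0. -1.]
t: 2.15
tcp_pos: [0.4772, 0.4256, 0.0331]
orientation: [-0.381, 3.116, 0.002]
ft_force: [-0.5, -0.1, -0.1]
width: 0.66
grip_force: 0.0
```

Still closing; then lift.

```bash
python3 steer.py '0 0 0 0 0;0 0 0 0 0;0 0 0 0 0;0 0 0 0 0;0 0 0 0 0;0 0 0 0 0' 30; python3 steer.py '0 0 -0.02 0 0;0 0 -0.05 0 0;0 0 -0.08 0 0;0 0 -0.12 0 0;0 0 -0.15 0 0;0 0 -0.15 0 0;0 0 -0.15 0 0;0 0 -0.15 0 0'; python3 go.py .524 -.171 .183 1.533
```

```text
t: 2.65
tcp_pos: [0.477, 0.4252, 0.0326]
orientation: [-0.381, 3.118, 0.001]
ft_force: [-1.2, -1.4, 5.9]
width: 0.569
grip_force: 30.0
t: 3.32
tcp_pos: [0.4754, 0.4239, 0.1797]
orientation: [0.381, -3.116, 0.003]
ft_force: [-0.9, 0.2, -5.5]
width: 0.569
grip_force: 30.0
delta [ 0.0961 -0.5891 -0.0021] turn 0.281 t 3.3167 rows>= 14.313742129985698 tool z [-0.002 -0.002 -1.   ]
```

```bash
python3 steer.py '0 -0.02 -0.03 0 0;0.01 -0.06 -0.035 0.02 0;0.02 -0.1 -0.035 0.05 0;0.03 -0.14 -0.035 0.08 0;0.03 -0.18 -0.035 0.1 0;0.04 -0.22 -0.035 0.12 0;0.05 -0.26 -0.035 0.14 0;0.05 -0.3 -0.035 0.16 0;0.06 -0.34 -0.035 0.18 0;0.07 -0.38 -0.035 0.2 0;0.07 -0.42 -0.035 0.22 0;0.08 -0.46 -0.035 0.24 0';  python3 go.py .524 -.171 .215 1.533
```

```text
t: 4.32
tcp_pos: [0.509, -0.0425, 0.2143]
orientation: [0.004, -3.138, -0.001]
ft_force: [1.9, -0.3, -5.1]
width: 0.569
grip_force: 30.0
delta [-0.0147 -0.1285 -0.0009] turn 0.04 t 4.3167 rows>= 3.10188890980876 tool z [-0.003  0.001 -1.   ]
```

```bash
python3 steer.py '-0.005 -0.035 0 0.02 0;-0.01 -0.07 0 0.04 0;-0.015 -0.1 0 0.04 0;-0.015 -0.128 0 0.04 0;-0.015 -0.128 0 0.04 0;-0.015 -0.128 0 0.04 0;-0.015 -0.128 0 0.04 0'
python3 - <<'E'
from h import *;from workcell import ctrl, camrig, workorder
import pickle
c=camrig.capture("wrist");t=camrig.capture("top");pickle.dump((c,t),open("w2.pkl","wb"))
i=c["pixels"][:,:,::-1].copy()
p=(.5289,-.0363,-.0382)
for P,col in((box(*p,.164,.074,.008,.032,0,-.135)[4:],(0,255,255)),(box(*p,.19,.37,0,.008)[4:],(255,0,255)),(box(*p,.110 if 0 else .15,.11,0,.045)[4:],(255,255,0))):
  for q in proj(c,P):
    if abs(q).max()<2000: cv2.circle(i,tuple(int(t) for t in q),4,col,1)
cv2.imwrite("pics/w2.png",i)
s=ctrl.state();print(c["origin"],s["tcp_pos"],s["orientation"],s["q"])
E
python3 go.py .524 -.171 .215 1.533
```

```text
t: 4.9
tcp_pos: [0.5236, -0.1679, 0.2145]
orientation: [-0.059, -3.137, -0.003]
ft_force: [-0.6, 0.5, -4.7]
width: 0.568
grip_force: 30.0
[ 0.45791178 -0.16497445  0.37692776] [ 0.52430625 -0.16744691  0.21543189] [-5.61942368e-02 -3.13863426e+00 -1.61421506e-03] [-3.30877777e-01  3.24462352e-01  1.80042353e+00  2.61361381e-04
  1.01935915e+00 -1.86600707e+00]
delta [ 0.0002 -0.0036  0.0004] turn 0.002 t 5.0 rows>= 0.08614673526501425 tool z [-0.002  0.001 -1.   ]
```

View pics/w2.png

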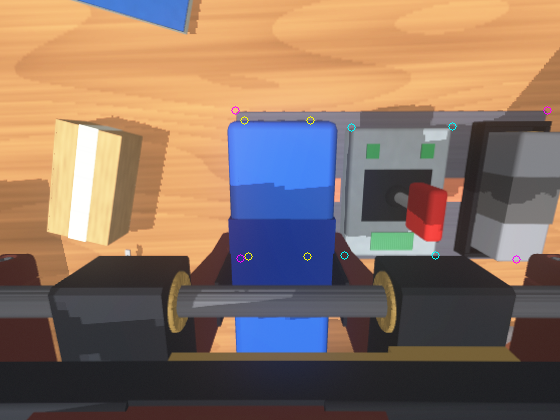

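Run:
```python
from h import *;import pickle
c,t=pickle.load(open("w2.pkl","rb"));S=3.5
p=(.5289,-.0363,-.0382);u,v=330,100;w,h=228,165
i=cv2.resize(c["pixels"][v:v+h,u:u+w,::-1],None,fx=S,fy=S,interpolation=cv2.INTER_CUBIC)
for P in(box(*p,.164,.074,.008,.032,0,.135)[4:],box(*p,.15,.11,0,.045)[4:],box(*p,.19,.37,0,.008)[4:]):
  q=((proj(c,P)+.5-[u,v])*S).round().astype(np.int32);cv2.polylines(i,[q],True,(0,255,255),1)
cv2.imwrite("pics/w2z.png",i)
```

```text
(no output)
```

View pics/w2z.png

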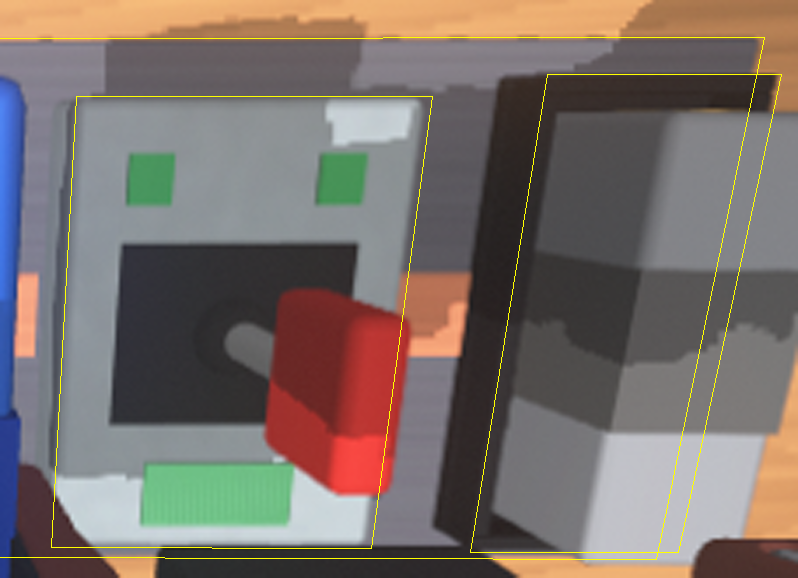

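```bash
python3 steer.py '-0.001 -0.0045 0.03 0 0;-0.001 -0.0045 0.06 0 0;-0.001 -0.0045 0.09 0 0;-0.001 -0.0045 0.115 0 0;-0.001 -0.0045 0.13 0 0;-0.001 -0.0045 0.14 0 0;-0.001 -0.0045 0.14 0 0;-0.001 -0.0045 0.14 0 0;-0.001 -0.0045 0.14 0 0'
python3 - <<'E'
from h import *;from workcell import ctrl, camrig, workorder
import pickle
c,t,w=[camrig.capture(n) for n in("scene","top","wrist")];pickle.dump((c,t,w),open("w3.pkl","wb"))
o=np.zeros((600,800,3),np.uint8)
def put(c,u,v,w,h,S,y,x):
    i=cv2.resize(c["pixels"][v:v+h,u:u+w,::-1],None,fx=S,fy=S,interpolation=cv2.INTER_CUBIC);o[y:y+i.shape[0],x:x+i.shape[1]]=i
put(c,180,165,100,100,4,0,0);put(t,300,170,100,100,4,0,400);put(w,160,90,260,66,3,400,0)
cv2.imwrite("pics/w3.png",o)
s=ctrl.state();print(s["tcp_pos"],s["orientation"],s["ft_force"])
E
python3 go.py .5255 -.172 .075 1.533
```

```text
t: 5.75
tcp_pos: [0.5269, -0.1732, 0.0778]
orientation: [0.057, 3.139, -0.001]
ft_force: [0.4, 0.1, -5.0]
width: 0.562
grip_force: 30.0
[ 0.52681973 -0.17345008  0.07793208] [ 5.75068944e-02  3.13890323e+00 -1.10610362e-03] [ 0.2427793  -0.88618683 -4.43186784]
delta [0.0014 0.0014 0.0029] turn 0.001 t 5.9 rows>= 0.08458639961616456 tool z [ 0.002 -0.001 -1.   ]
```

View pics/w3.png

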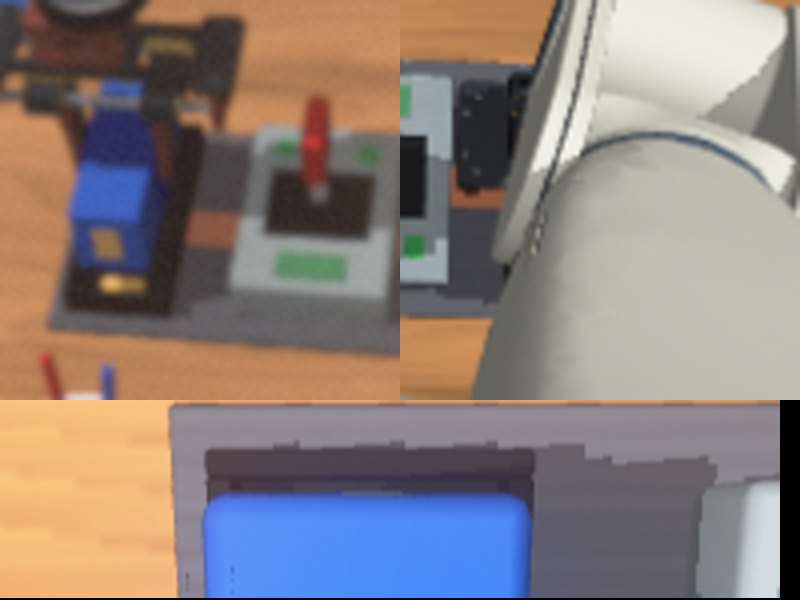

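Run:
```python
from h import *;import pickle
w=pickle.load(open("w3.pkl","rb"))[2]
f=lambda u,v:[(u+.5)/3-.5+160,(v-400+.5)/3-.5+90]
print("rim",unproj(w,[f(206,450),f(534,450)],.032),"pack",unproj(w,[f(204,510),f(531,510)],.1055),unproj(w,[f(367,493)],.1055),"base",unproj(w,[f(171,405)],.008))
print(box(.5289,-.0363,-.0382,.19,.37,0,.008)[4:5],w["origin"])
```

```text
rim [[ 0.44137891 -0.20512519  0.032     ]
 [ 0.44402164 -0.13207562  0.032     ]] pack [[ 0.45632314 -0.19370469  0.1055    ]
 [ 0.45805142 -0.14583921  0.1055    ]] [[ 0.45479069 -0.16975589  0.1055    ]] base [[ 0.42846388 -0.21690828  0.008     ]]
[[ 0.42690402 -0.21753692  0.008     ]] [ 0.46019472 -0.17006167  0.24002868]
```

```bash
python3 steer.py '0 0 0.01 0 0;0 0 0.02 0 0;0 0 0.024 0 0;0 0 0.026 0 0;0 0 0.026 0 0;0 0 0.026 0 0'; python3 steer.py '0 0 0.001 0 0;0 0 0.002 0 0;0 0 0.002 0 0;0 0 0.002 0 0'
```

```text
t: 6.4
tcp_pos: [0.5258, -0.1732, 0.0503]
orientation: [-0.058, -3.14, -0.0]
ft_force: [-0.4, -0.2, -4.7]
width: 0.569
grip_force: 30.0
t: 6.73
tcp_pos: [0.526, -0.1733, 0.0488]
orientation: [0.058, 3.141, -0.0]
ft_force: [-0.4, 0.1, -5.0]
width: 0.571
grip_force: 30.0
```

```bash
python3 steer.py '0 0 0.001 0 0;0 0 0.002 0 0;0 0 0.002 0 0;0 0 0.002 0 0'; python3 steer.py '0 0 0.001 0 0;0 0 0.001 0 0;0 0 0.001 0 0'
```

```text
t: 7.07
tcp_pos: [0.5259, -0.1733, 0.0466]
orientation: [-0.058, -3.141, -0.0]
ft_force: [0.2, 0.1, -4.4]
width: 0.568
grip_force: 30.0
t: 7.32
tcp_pos: [0.526, -0.1733, 0.0466]
orientation: [0.058, 3.141, -0.0]
ft_force: [-2.9, 0.9, 5.9]
width: 0.566
grip_force: 30.0
```

```bash
python3 steer.py '0 0 0 0 0.7;0 0 0 0 0.9;0 0 0 0 1;0 0 0 0 1;0 0 0 0 1;0 0 0 0 1;0 0 0 0 1'; python3 steer.py '0 0 -0.02 0 1;0 0 -0.05 0 1;0 0 -0.09 0 1;0 0 -0.13 0 1;0 0 -0.17 0 1;0 0 -0.19 0 1;0 0 -0.19 0 0;0 0 -0.19 0 0;0 0 -0.19 0 0;0 0 -0.19 0 0;0 0 -0.19 0 0;0 0 -0.19 0 0'
python3 - <<'E'
from h import *;from workcell import ctrl, camrig, workorder
import pickle
from fit import *
w=camrig.capture("wrist");t=camrig.capture("top");pickle.dump((w,t),open("w4.pkl","wb"))
print(fitblue(w,proj(w,[[.524,-.171,.07]])[0],[.524,-.171,-.04],.014,130))
i=w["pixels"][:,:,::-1].copy()
for p,z in((box(.5246,-.1717,-.0382,.14,.05,.014,.074),(0,255,255)),(box(.5246,-.1717,-.0382,.164,.074,.008,.032)[4:],(255,0,255)),(box(.5289,-.0363,-.0382,.046,.016,.0925,.1375)[4:],(0,255,0))):
  for q in proj(w,p):cv2.circle(i,tuple(int(t) for t in q),3,z,1)
cv2.imwrite("pics/w4.png",i)
E
python3 go.py .5289 -.0363 .2 1.533
```

```text
t: 7.9
tcp_pos: [0.526, -0.1732, 0.0456]
orientation: [-0.058, -3.141, -0.0]
ft_force: [0.1, 0.3, 0.2]
width: 0.993
grip_force: 0.0
t: 8.9
tcp_pos: [0.5253, -0.173, 0.2343]
orientation: [-0.058, -3.139, -0.001]
ft_force: [-0.6, -0.4, -0.3]
width: 0.582
grip_force: 0.0
(array([ 0.52352644, -0.1723537 , -0.04394883]), np.float64(204.75), np.uint64(5483))
delta [0.0017 0.1369 0.0348] turn 0.001 t 9.0 rows>= 3.3873118578898795 tool z [-0.002  0.001 -1.   ]
```

View pics/w4.png

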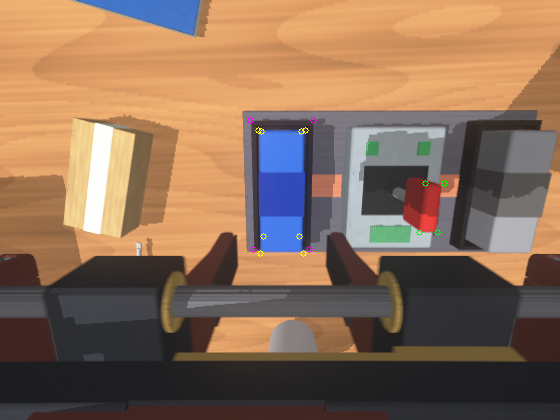

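```bash
python3 steer.py '0 0.04 0 0 0;0 0.08 0 0 0;0 0.12 0 0 0;0 0.16 0 0 0;0 0.182 0 0 0;0 0.182 0 0 0;0 0.182 0.03 0 0;0 0.182 0.06 0 0;0 0.182 0.09 0 0;0 0.182 0.12 0 0;0 0.182 0.132 0 0;0 0.182 0.132 0 0' 30; python3 steer.py '0 0 0 0 0;0 0 0 0 0'; python3 go.py .5286 -.0436 .1 1.533
```

```text
t: 10.0
tcp_pos: [0.5305, 0.008, 0.1009]
orientation: [-0.058, -3.135, 0.0]
ft_force: [-0.5, -0.8, 0.2]
width: 0.002
grip_force: 0.0
t: 10.17
tcp_pos: [0.5339, 0.0083, 0.1051]
orientation: [0.058, 3.139, -0.0]
ft_force: [-0.7, 0.2, 0.5]
width: 0.001
grip_force: 0.0
delta [ 0.0033 -0.0521  0.0051] turn 0.001 t 10.1667 rows>= 1.2567109808841679 tool z [ 0.002 -0.    -1.   ]
```

```bash
python3 steer.py '0 -0.01 0 0 0;0 -0.02 0 0 0;0 -0.028 0 0 0;0 -0.034 0 0 0;0 -0.04 0 0 0;0 -0.046 0 0 0;0 -0.05 0 0 0;0 -0.05 0 0 0;0 -0.05 0 0 0'
python3 - <<'E'
from h import *;from workcell import ctrl, camrig, workorder
c=camrig.capture("scene");w=camrig.capture("wrist")
i=np.zeros((420,800,3),np.uint8)
i[:,:400]=cv2.resize(c["pixels"][165:270,200:300,::-1],(400,420),interpolation=cv2.INTER_CUBIC)
i[:300,400:]=cv2.resize(w["pixels"][:,:,::-1],(400,300));cv2.imwrite("pics/w5.png",i)
s=ctrl.state();print(s["tcp_pos"],s["ft_force"])
E
```

```text
t: 10.92
tcp_pos: [0.5309, -0.0414, 0.1037]
orientation: [0.058, 3.141, 0.0]
ft_force: [-0.2, 2.8, 2.0]
width: 0.006
grip_force: 2.1
[ 0.53093253 -0.04114205  0.10380159] [0.85838223 3.51011216 1.21692723]
```

View pics/w5.png

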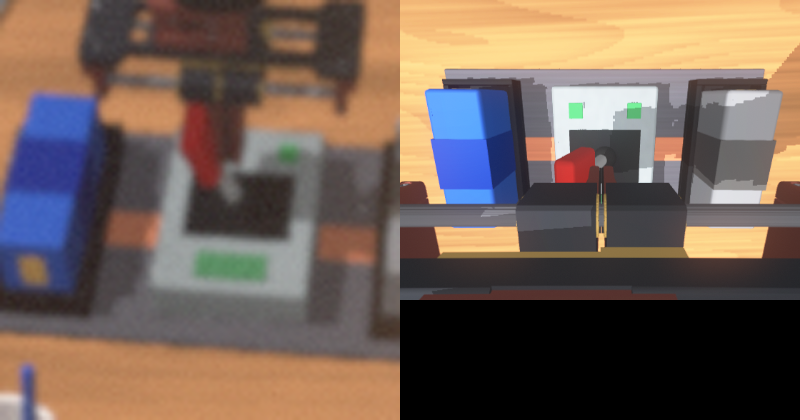

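```bash
python3 steer.py '0 -0.004 0 0 0;0 -0.008 0 0 0;0 -0.012 0 0 0;0 -0.012 0 0 0;0 -0.012 0 0 0;0 -0.012 0 0 0'
python3 - <<'E'
from workcell import ctrl, camrig, workorder
import cv2,numpy as np,pickle
c=camrig.capture("scene");pickle.dump(c,open("w6.pkl","wb"))
i=cv2.resize(c["pixels"][165:270,200:300,::-1],(571,600),interpolation=cv2.INTER_CUBIC);cv2.imwrite("pics/w6.png",i)
print(np.mean([(ctrl.state()["ft_force"]) for _ in range(1)],0))
E
```

```text
t: 11.52
tcp_pos: [0.5298, -0.0526, 0.1034]
orientation: [-0.058, -3.14, -0.001]
ft_force: [0.3, 5.3, 0.0]
width: 0.01
grip_force: 2.9
[-0.23858066  5.62440671  0.94954937]
```

```bash
python3 steer.py '0 -0.003 0 0 0;0 -0.006 0 0 0;0 -0.006 0 0 0;0 -0.006 0 0 0;0 -0.006 0 0 0;0 -0.006 0 0 0;0 -0.006 0 0 0;0 -0.006 0 0 0;0 -0.006 0 0 0;0 -0.006 0 0 0;0 -0.006 0 0 0;0 -0.006 0 0 0'
python3 - <<'E'
from h import *
from workcell import ctrl, camrig, workorder
c=camrig.capture("scene");i=cv2.resize(c["pixels"][165:270,200:300,::-1],(571,600),interpolation=cv2.INTER_CUBIC)
S=5.714
for th,col in((-.35,(0,255,255)),(-.5,(0,255,0)),(-.6,(255,255,0))):
  P=[]
  for x in(-.023,.023):
    for l,o in((.0475,-.008),(.0925,-.008),(.0925,.008),(.0475,.008)):
      y=l*np.sin(th)+o*np.cos(th);z=.045+l*np.cos(th)-o*np.sin(th);a=-.0382
      P.append([.5289+x*np.cos(a)-y*np.sin(a),-.0363+x*np.sin(a)+y*np.cos(a),z])
  q=((proj(c,P)+.5-[200,165])*S).astype(np.int32);cv2.polylines(i,[q[4:]],True,col,1);cv2.polylines(i,[q[[1,2,6,5]]],True,col,1)
cv2.imwrite("pics/w7.png",i);print(ctrl.state()["ft_force"])
E
```

```text
t: 12.57
tcp_pos: [0.5293, -0.0583, 0.1033]
orientation: [-0.057, -3.139, -0.002]
ft_force: [-0.5, 7.8, 0.0]
width: 0.006
grip_force: 3.2
[0.84431589 7.44591948 0.61248438]
```

View pics/w7.png

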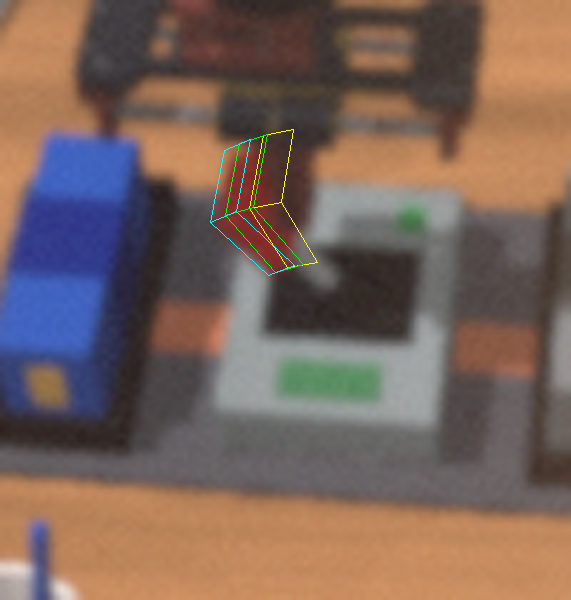

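The paddle matches the 0.5–0.6 rad overlays, and about 7.5 N fits that too. I'll hold, then retract the same way.

```bash
python3 steer.py '0 0 0 0 0;0 0 0 0 0;0 0 0 0 0;0 0 0 0 0;0 0 0 0 0;0 0 0 0 0;0 0 0 0 0;0 0 0 0 0;0 0 0 0 0;0 0 0 0 0;0 0 0 0 0;0 0 0 0 0';python3 steer.py '0 0 0 0 0;0 0 0 0 0;0 0 0 0 0;0 0 0 0 0;0 0 0 0 0;0 0.01 0 0 0;0 0.02 0 0 0;0 0.03 0 0 0;0 0.04 0 0 0;0 0.05 0 0 0;0 0.06 0 0 0;0 0.068 0 0 0'; python3 steer.py '0 0 0 0 0;0 0 -0.03 0 0;0 0 -0.06 0 0;0 0 -0.1 0 0;0 0 -0.13 0 0;0 0.03 -0.13 0 0;0 0.06 -0.13 0 0;0 0.06 -0.13 0 0;0 0.06 -0.13 0 0;0 0.06 -0.13 0 0'
python3 - <<'E'
from h import *
from workcell import ctrl, camrig, workorder
from fit import *
c=camrig.capture("scene");t=camrig.capture("top");w=camrig.capture("wrist")
o=np.zeros((420,800,3),np.uint8);o[:,:400]=cv2.resize(c["pixels"][165:270,200:300,::-1],(400,420),interpolation=cv2.INTER_CUBIC)
o[:300,400:]=cv2.resize(w["pixels"][:,:,::-1],(400,300));cv2.imwrite("pics/w8.png",o);print(ctrl.state()["ft_force"])
E
```

```text
t: 13.62
tcp_pos: [0.5293, -0.0583, 0.1033]
orientation: [-0.057, -3.139, -0.002]
ft_force: [-0.1, 7.7, 0.5]
width: 0.006
grip_force: 3.2
t: 14.62
tcp_pos: [0.5325, 0.0097, 0.1035]
orientation: [-0.057, -3.141, 0.0]
ft_force: [0.7, 0.0, 0.7]
width: 0.007
grip_force: 0.0
t: 15.45
tcp_pos: [0.5345, 0.0682, 0.2333]
orientation: [-0.057, -3.14, 0.001]
ft_force: [-0.2, 1.5, -0.4]
width: 0.005
grip_force: 0.0
[0.13403635 0.04727934 0.69228589]
```

View pics/w8.png

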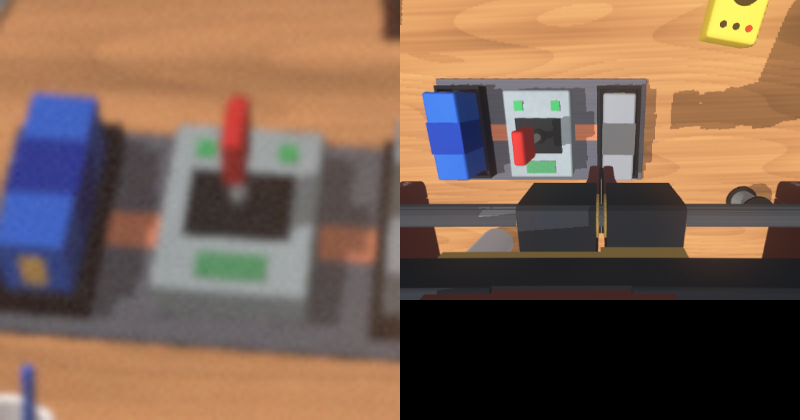

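The lever is upright again (paddle at about 235,140 in the left panel), both packs lie in their cradles, and the arm is clear.

```bash
python3 -c "
from workcell import ctrl, camrig, workorder
print(workorder.finish_job())"
```

```text
the job is handed in; nothing more can be done
None
```

The job is handed in, but no verdict came back: the blue pack lies in the once-empty cradle, the lever was held an estimated 0.5 rad or more towards it for over 2 s and came back upright, and the last pictures show the grey pack in place.

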